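# Vent the water filter and take off its cap of unknown thread hand

## Task

Vent the counter-top water filter by swinging its sprung relief lever down to its stop and letting it spring back by itself, and only then unscrew the filter's cap by its grip bar: it may have a left- or a right-hand thread, so if it will not turn one way, turn it the other. Lift the cap off and finish while still holding it in the gripper, level and still, over the filter with at least 6 cm between cap flange and rim; the program ends holding it. Leave the drip cup, the spare cartridge and the jar around it where they stand.

Things in the scene. Friction and masses are not known exactly. Their poses are not given: they have to be found in the camera images.
- filter: Counter-top water filter, fixed to the counter: upright white cylinder 104 mm across whose rim is 140 mm above the counter. Origin on its axis at counter level, z up. Its relief valve (steel block) and sprung lever stick out along its own -x; a water pipe leaves along its +x.
- filter_mouth (a point): Centre of the housing's rim, on its axis, 140 mm above the counter.
- cap: Grey screw cap (0.1 to 0.2 kg). Origin on its axis at the flange's underside, on the rim (140 mm up) when on. Flange 100 mm across, 10 mm thick. On top a grip bar 64 mm long along the cap's x, 18 mm wide along y, from z = 10 to 46 mm. A plug with two lugs (along +x and -x) reaches 32 mm below the flange. At the start the bar lies along the filter's x within 3 degrees.
- cap_grip (a point): Middle of the cap's grip bar, 28 mm above the cap's origin. The thread's hand is hidden and differs from start to start. Turned the wrong way the cap meets a hard stop about 9 degrees from the filter's x axis. The right way it turns easily, without rising, and lifts straight off between 36 and 60 degrees; end stop at 63. Before that it cannot be lifted.
- relief_lever (a joint): Sprung relief lever: 0 at rest (sloping up, 0.6 rad above level, away from the housing), 0.6 rad at its lower stop (level). Pushing its black pad down takes about 3 N at first and 7 N at the stop; it springs back to 0 when let go.
- lever_pad (a point): Centre of the upper face of the lever's black pad (42 mm along the lever, 30 mm wide), 90 mm from the hinge; about 177 mm above the counter at rest and 127 mm at the stop. Moves with the lever.
- lever_hinge (a point): Lever's hinge axis (level, along the filter's y), 85 mm from the filter's axis towards its -x, 122 mm above the counter.
- drip_cup: Small open steel cup, 60 mm across, 45 mm high, under the vent spout and lever. Bystander. Origin at its underside's centre.
- cartridge: Spare filter cartridge, white upright cylinder 62 mm across, 120 mm high, beside the filter. Bystander. Origin at its underside's centre.
- jar: Glass jar with a metal lid, 64 mm across, 85 mm high, on the other side of the filter. Bystander. Origin at its underside's centre.
Not all that is in view belongs to the job. What is shaped like the cap but orange or yellow is not meant.

How it is judged:
On the way, in this order (a step that is already met when the one before it is completed fails the run):
1. the relief lever is swung down to its stop, the cap still on (value of joint relief_lever above 0.54 rad and z of cap in the frame of filter_mouth below 0.01 m and angle between the x axis of cap and the x axis of filter, either way round below 0.35 rad), for 0.1 s.
2. the lever has sprung back, the cap still screwed on (value of joint relief_lever below 0.08 rad and z of cap in the frame of filter_mouth below 0.01 m and angle between the x axis of cap and the x axis of filter, either way round below 0.35 rad), for 0.1 s.
3. the cap is turned free of its thread, still on the rim (angle between the x axis of cap and the x axis of filter, either way round above 0.5 rad and z of cap in the frame of filter_mouth below 0.012 m), for 0.05 s.
4. the cap is lifted off, in the gripper (z of cap in the frame of filter_mouth above 0.05 m and horizontal distance between cap and filter_mouth below 0.1 m and angle between cap's own z axis and vertical below 0.3 rad and contact force between cap and the fingers above 2 N and contact force between cap and filter below 0.1 N), for 0.2 s.
At the end, for the whole second after the job is handed in: Fingers grip the cap (over 2 N); flange over 50 mm above the rim, within 100 mm sideways of its axis, tilt under 0.3 rad, slower than 30 mm/s, not touching the filter; lever at rest (under 0.08 rad), having first been past 0.54 rad and back with the cap screwed on (all of step 4 and value of joint relief_lever below 0.08 rad and linear speed of cap below 0.03 m/s); the arm keeps its last pose, push and grip.
It fails at once if the drip cup, the cartridge or the jar is shifted more than 30 mm (distance of any of drip_cup, cartridge, jar from where it was at the start of the episode above 0.03 m).
It also fails if it takes over 58 s, if anything falls off the work surface, if the arm or the gripper's body presses on something with over 40 N, if the wrist force passes 120 N, or if a joint passes its speed limit or range.

## Robot

A 6-joint arm with a two-finger parallel gripper is mounted at the origin on the work surface. World frame = base frame: x ahead of the robot, y to its left, z up, the work surface at z = 0. Lengths are in m, angles in rad, forces in N, time in s.
With the tool pointing down it reaches from about 0.325 to 0.875 m from the base axis. Payload 4.4 kg.
Tool frame: the origin (TCP) lies where the fingers leave the gripper's body, on its centre line; the fingertips stand 73 mm ahead of it and the grasp point (between the pads) lies 54 mm ahead of it; z points along the fingers, y is the line along which they close (so a half turn about z gives the same grasp; the last joint's range is limited). The gripper opens to 85 mm and grips with 20 to 120 N. Pads are 22 mm wide; open, the fingers measure 114 mm over their backs; the gripper's body (76 mm by 85 mm) begins 54 mm behind the grasp point. The pads swing forward as they close: fully open they stand 13 mm farther back than shut.
Start: joints at [1.046, 0.207, 1.542, -0, 1.393, -0.15], TCP at [0.211, 0.535, 0.304] pointing down, gripper open.
Joint ranges: [-2.73, 2.73], [-0.86, 2.22], [0.23, 2.46], [-1.11, 4.25], [0.08, 2.63], [-2.82, 2.82]. Speed limits (rad/s): [2.79, 2.79, 3.14, 3.14, 3.14, 3.14].

## Interface

Orientations are given as a rotation vector (axis times angle).
In Python, from workcell import ctrl gives the robot as it stands.
- The arm moves only by the shell command python3 -m handwheel 'ROWS' [FORCE]. ROWS is JSON, a list of rows, each a list of 3 entries, a list of its own where there are three numbers: the shift along the tool's x, y, z in m, then the turn, a rotation vector about the tool's x, y, z in degrees, then the opening, from 0 (shut) to 1 (fully open). In form: [[[dx, dy, dz], [rx, ry, rz], grip], ...]. A call has 1 to 20 rows; each row shifts and turns the commanded pose from where the row before left it, along the tool's axes as they then stand; what a row does not reach is not made up. A row lasts 1/12 s, in which the tool goes at most 41.7 mm and 7.16 degrees, less where a joint would pass 70% of its speed; a pose out of reach is approached as far as the arm can. A call with a gripper value outside its range is refused whole. The fingers move at their own pace and stop on an object; FORCE is the grip in N (left out, the last holds). Time passes only in rows, so rows that do not move let the fingers close. It gives the time, the measured TCP pose, the force, the opening and the grip force at its end, in the units of the state.
- ctrl.state(): the state, without advancing time (a new reading comes with each control period).
- ctrl.capture(name): name is "scene" or "side" or "wrist"; returns a dict with "img" (384x512x3 uint8, red, green, blue), "fx", "fy", "cx", "cy" (pixels), "extrinsics" (4x4, takes a point from world to camera coordinates); the wrist camera has in their place "tool_from_camera" (4x4, takes a point from camera to tool coordinates, whose origin is the TCP and whose axes are the flange's). Camera axes: x right, y up, looking along -z (the intrinsics and any distortion apply to the point x, -y, -z); pixel columns grow to the right and rows downward; lengths in m; the calibration is good to about 2 mm. A picture is of the moment at which its call begins: read the wrist's pose just before it. There is no depth.
- ctrl.finish_job(): hands the job in; it is judged then, once.
Trained networks look in the newest picture that a camera, given by its name, has taken for a name from the list of things; names that differ only in an ending like _2 or _b are one class to them, and where a whole thing is asked for, a point or a joint stands for the part that bears it (a point fixed in the world has none). Each returns a list of dicts, best first, with "p" (0 to 1); they miss things now and then, are a little off and sometimes report something else, mostly with a low value. They report only what shows in the picture. A call takes as long as a camera call. They do not tell look-alikes from the thing itself.
- ctrl.search_frame(camera, query): "bbox" ([centre column, centre row, width, height] as shares, 0 to 1, of the picture: columns of its width, rows of its height, round what is visible of it).
- ctrl.trace(camera, query): "region" (384x512 bool, what is visible of it) and "bbox" ([centre column, centre row, width, height] as shares, 0 to 1, of the picture: columns of its width, rows of its height, round what is visible of it).
- ctrl.mark_of(camera, query): "position" ([column, row] as shares, 0 to 1, of the picture: columns of its width, rows of its height: a listed point, or the origin of a listed thing).
The state is a dict: "clock": time; "q": joint angles; "joint_vel": joint speeds; "joint_torque": joint torques, N m; "ee_pos": TCP position; "orientation": TCP orientation; "force": force on the tool from outside, world axes, zero at the start; "ft_torque": the same for the moment, N m; "gripper_width": finger opening in m; "grasp_force": force on a finger pad.
Only numpy, scipy, OpenCV 4.12 (cv2) and the standard library are available. Lean on these libraries where they do the work, as an engineer would, in place of code of your own. Each camera call takes 0.05 s, during which the arm holds its last target. There are 200 camera calls.

## Working session

There is one attempt and no reset: what is moved stays moved. The work goes in short steps, Python scripts to look and compute and a shell command to move; the robot and the scene stay as the last step left them, time stands still between calls to the robot, and variables do not carry over. Pictures are saved under pics/ and viewed, at most 10 in all, crops included, and the job is handed in when it is done.

```bash
mkdir -p pics; ls; cat > h.py <<'E'
import numpy as np, cv2
from workcell import ctrl
from scipy.spatial.transform import Rotation as R
def shot(n):
    s=ctrl.state(); c=ctrl.capture(n)
    if n=='wrist':
        T=np.eye(4);T[:3,:3]=R.from_rotvec(s['orientation']).as_matrix();T[:3,3]=s['ee_pos']
        c['cw']=T@np.array(c['tool_from_camera'])
    else: c['cw']=np.linalg.inv(np.array(c['extrinsics']))
    return c
def ray(c,p):  # p in shares -> origin, dir
    u,v=p[0]*512,p[1]*384
    d=c['cw'][:3,:3]@np.array([(u-c['cx'])/c['fx'],-(v-c['cy'])/c['fy'],-1])
    return c['cw'][:3,3],d
def at_z(c,p,z):
    o,d=ray(c,p); return o+d*(z-o[2])/d[2]
def proj(c,P):
    q=np.linalg.inv(c['cw'])@np.append(P,1); return [c['fx']*q[0]/-q[2]+c['cx'],c['cy']+c['fy']*q[1]/q[2]*1.0]
def save(c,f,s=1.5):
    cv2.imwrite(f,cv2.resize(cv2.cvtColor(c['img'],cv2.COLOR_RGB2BGR),None,fx=s,fy=s))
E
python3 - <<'E'
from h import *
ims=[]
zs=dict(filter_mouth=.14,cap_grip=.168,lever_pad=.177,lever_hinge=.122,drip_cup=0,cartridge=0,jar=0,cap=.14)
for n in('scene','side'):
    c=shot(n); ims.append(c['img']); print(n,c['cw'][:3,3].round(2),c['fx'])
    for k,z in zs.items():
        for m in ctrl.mark_of(n,k)[:3]:
            p=m['position'];print(k,round(m['p'],2),(np.array(p)*[512,384]).round(),at_z(c,p,z).round(3))
cv2.imwrite('pics/a.png',cv2.cvtColor(np.vstack([cv2.resize(i,(400,300)) for i in ims]),cv2.COLOR_RGB2BGR))
s=ctrl.state();print(R.from_rotvec(s['orientation']).as_matrix().round(3),s['force'],s['clock'])
E
```

```text
pics
scene [ 1.13 -0.09  0.66] 436.47115383929736
cap_grip 0.88 [259. 179.] [0.624 0.029 0.168]
cap_grip 0.87 [244. 154.] [0.556 0.015 0.168]
cap_grip 0.8 [355. 162.] [0.613 0.201 0.168]
lever_pad 0.75 [184. 144.] [ 0.52  -0.084  0.177]
lever_pad 0.47 [215. 182.] [ 0.625 -0.044  0.177]
lever_hinge 0.96 [216. 179.] [ 0.561 -0.037  0.122]
lever_hinge 0.61 [258. 188.] [0.599 0.033 0.122]
drip_cup 0.75 [211. 220.] [ 0.549 -0.051  0.   ]
drip_cup 0.59 [299. 206.] [0.546 0.133 0.   ]
cartridge 0.83 [299. 208.] [0.55  0.132 0.   ]
jar 0.96 [236. 293.] [ 0.724 -0.031  0.   ]
cap 0.88 [351. 174.] [0.613 0.199 0.14 ]
cap 0.81 [143. 252.] [ 0.715 -0.166  0.14 ]
cap 0.67 [259. 176.] [0.587 0.036 0.14 ]
side [ 0.26 -0.41  0.83] 490.675058637965
cap_grip 0.92 [342. 289.] [ 0.583 -0.212  0.168]
cap_grip 0.78 [144. 181.] [0.469 0.167 0.168]
cap_grip 0.72 [260. 181.] [0.626 0.032 0.168]
lever_pad 0.82 [256. 254.] [ 0.52  -0.085  0.177]
lever_hinge 0.94 [257. 239.] [ 0.563 -0.037  0.122]
lever_hinge 0.39 [202. 220.] [0.514 0.06  0.122]
drip_cup 0.79 [263. 287.] [ 0.553 -0.062  0.   ]
cartridge 0.57 [201. 221.] [0.553 0.138 0.   ]
jar 0.88 [316. 225.] [ 0.73  -0.024  0.   ]
cap 0.81 [204. 154.] [0.603 0.174 0.14 ]
cap 0.73 [258. 193.] [0.62  0.031 0.14 ]
cap 0.73 [340. 300.] [ 0.581 -0.215  0.14 ]
[[-0.931  0.366  0.   ]
 [ 0.366  0.931  0.   ]
 [-0.     0.    -1.   ]] [-0.12552063  0.2918355  -0.05714475] 0.9
```

View pics/a.png

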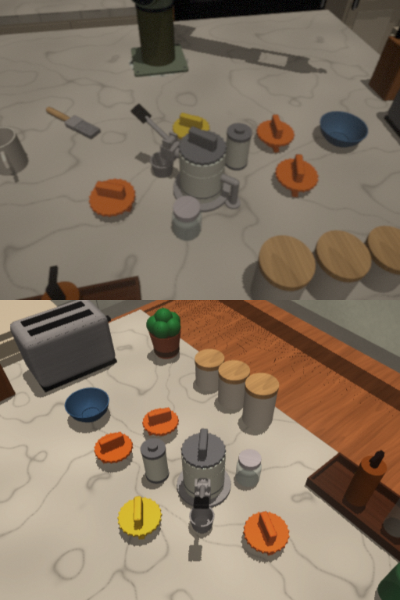

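The counter holds three orange look-alike caps and one yellow one. In the scene view (512x384 pixels) the orange ones are at about (143,252), (351,170) and (380,225), and the yellow one is at (244,158). The only grey cap sits on the white housing, at scene (259,179) and side (260,181), so that is the one meant. I'll confirm it in a crop and triangulate.

```bash
python3 - <<'E'
from h import *
C={n:shot(n) for n in('scene','side')}
P={k:[(v[0]/512,v[1]/384) for v in p] for k,p in dict(grip=[(259,179),(260,181)],pad=[(184,144),(256,254)],hinge=[(216,179),(257,239)]).items()}
for k,(a,b) in P.items():
    A=np.zeros((3,3));B=np.zeros(3);rs=[ray(C[n],p) for n,p in zip(C,(a,b))]
    for o,d in rs:
        d=d/np.linalg.norm(d);M=np.eye(3)-np.outer(d,d);A+=M;B+=M@o
    X=np.linalg.solve(A,B);print(k,X.round(4),[np.round(np.linalg.norm(np.cross(X-o,d/np.linalg.norm(d))),4) for o,d in rs])
print(C['scene']['cw'][:3,:3].round(2))
print([np.round(proj(C['scene'],np.array([x,y,0])) ) for x,y in((0,0),(.55,-.06))])
a=C['scene']['img'][120:250,150:340];b=C['side']['img'][140:300,180:340]
cv2.imwrite('pics/b.png',cv2.cvtColor(np.hstack([cv2.resize(a,(400,300),interpolation=3),cv2.resize(b,(300,300),interpolation=3)]),cv2.COLOR_RGB2BGR))
E
```

```text
grip [0.625  0.0285 0.1708] [np.float64(0.0011), np.float64(0.0011)]
pad [ 0.5199 -0.0849  0.1772] [np.float64(0.0009), np.float64(0.0009)]
hinge [ 0.562  -0.0366  0.1235] [np.float64(0.0001), np.float64(0.0001)]
[[ 0.22 -0.69  0.69]
 [ 0.98  0.14 -0.17]
 [ 0.02  0.71  0.7 ]]
[array([202.,  78.]), array([207., 222.])]
```

View pics/b.png

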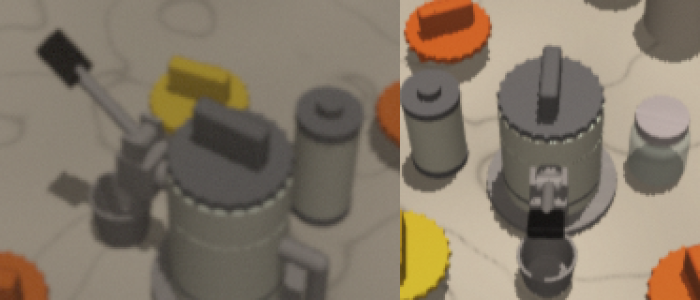

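The crop shows the grey cap on the white housing (crop ≈(230,150) scene, (548,95) side) and the black pad on the lever (crop ≈(65,55)). Triangulated heights of 0.171, 0.177 and 0.1235 m match the given ones. Next I move over the pad with the gripper shut.

```bash
python3 -m handwheel '[[[-0.0284,-0.0262,0],[0,0,0],0],[[-0.0284,-0.0262,0],[0,0,0],0],[[-0.0284,-0.0262,0],[0,0,0],0],[[-0.0284,-0.0262,0],[0,0,0],0],[[-0.0284,-0.0262,0],[0,0,0],0],[[-0.0284,-0.0262,0],[0,0,0],0],[[-0.0284,-0.0262,0],[0,0,0],0],[[-0.0284,-0.0262,0],[0,0,0],0],[[-0.0284,-0.0262,0],[0,0,0],0],[[-0.0284,-0.0262,0],[0,0,0],0],[[-0.0284,-0.0262,0],[0,0,0],0],[[-0.0284,-0.0262,0],[0,0,0],0],[[-0.0284,-0.0262,0],[0,0,0],0],[[-0.0284,-0.0262,0],[0,0,0],0],[[-0.0284,-0.0262,0],[0,0,0],0],[[-0.0284,-0.0262,0],[0,0,0],0],[[-0.0284,-0.0262,0],[0,0,0],0],[[-0.0284,-0.0262,0],[0,0,0],0]]'
python3 -m handwheel '[[[0,0,0],[0,0,7],0],[[0,0,0],[0,0,7],0],[[0,0,0],[0,0,7],0],[[0,0,0],[0,0,7],0],[[0,0,0],[0,0,7],0],[[0,0,0],[0,0,7],0],[[0,0,0],[0,0,7],0],[[0,0,0],[0,0,7],0],[[0,0,0],[0,0,7],0],[[0,0,0],[0,0,7],0],[[0,0,0],[0,0,7],0],[[0,0,0],[0,0,7],0],[[0,0,0],[0,0,7],0],[[0,0,0],[0,0,7],0],[[0,0,0],[0,0,7],0],[[0,0,0],[0,0,6.3],0],[[0,0,0],[0,0,0],0],[[0,0,0],[0,0,0],0]]'
python3 - <<'E'
from h import *
c=shot('wrist'); s=ctrl.state()
print(s['ee_pos'],R.from_rotvec(s['orientation']).as_matrix().round(3),np.round(s['q'],2),s['force'])
for k,z in dict(cap_grip=.168,lever_pad=.177,lever_hinge=.122,cap=.14,filter_mouth=.14).items():
    for m in ctrl.mark_of('wrist',k)[:3]: p=m['position'];print(k,round(m['p'],2),(np.array(p)*[512,384]).round(),at_z(c,p,z).round(3))
save(c,'pics/c.png')
E
```

```text
clock: 2.5
ee_pos: [0.5141, -0.0929, 0.3041]
orientation: [0.586, 3.086, 0.0]
force: [0.4, 0.7, 0.2]
gripper_width: -0.0002
grasp_force: 0.0
clock: 4.0
ee_pos: [0.5136, -0.0909, 0.3039]
orientation: [2.877, 1.262, 0.0]
force: [-0.4, -0.3, 0.5]
gripper_width: -0.0001
grasp_force: 0.0
[ 0.51357754 -0.09092338  0.30393475] [[ 0.677  0.736  0.   ]
 [ 0.736 -0.677 -0.   ]
 [ 0.     0.    -1.   ]] [-0.34  0.09  1.67 -0.    1.38  0.4 ] [ 0.85215142  0.59290603 -0.45136538]
cap_grip 0.89 [124. 138.] [0.484 0.016 0.168]
cap_grip 0.86 [373. 165.] [ 0.611 -0.129  0.168]
cap_grip 0.56 [347.   4.] [ 0.66  -0.028  0.168]
lever_pad 0.82 [257. 211.] [ 0.521 -0.094  0.177]
lever_hinge 0.77 [252. 111.] [ 0.569 -0.037  0.122]
lever_hinge 0.15 [347.   3.] [ 0.68  -0.027  0.122]
cap 0.76 [369. 160.] [ 0.617 -0.136  0.14 ]
cap 0.61 [134. 139.] [0.478 0.015 0.14 ]
```

View pics/c.png

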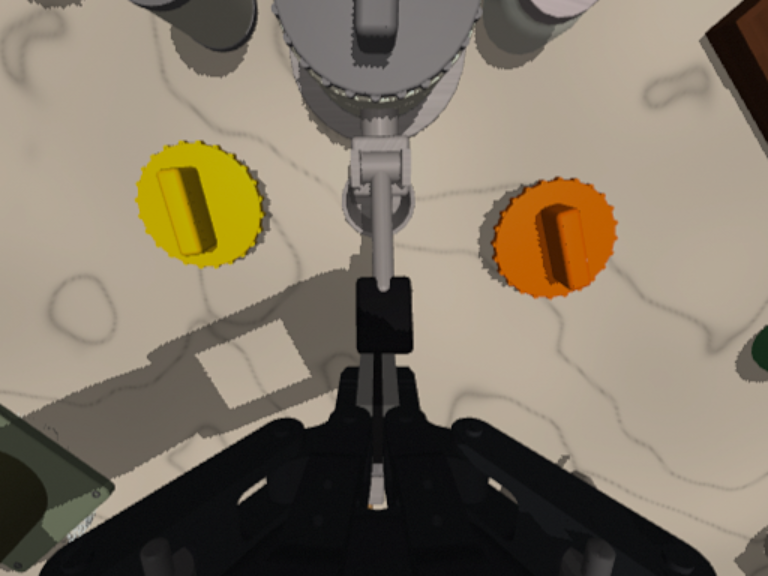

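The wrist view shows the black pad at (384,315) directly ahead of the closed fingertips at (378,390), and the bar's end at the top at (376,25). The fingers are lined up with the lever, so I press down.

```bash
python3 -m handwheel '[[[0,0,0.02],[0,0,0],0],[[0,0,0.02],[0,0,0],0],[[0,0,0.015],[0,0,0],0],[[0,0,0.015],[0,0,0],0],[[0,0,0.01],[0,0,0],0],[[0,0,0.01],[0,0,0],0],[[0,0,0.007],[0,0,0],0],[[0,0,0.004],[0,0,0],0],[[0,0,0],[0,0,0],0],[[0,0,0],[0,0,0],0]]'
```

```text
clock: 5.13
ee_pos: [0.5135, -0.0921, 0.204]
orientation: [2.876, 1.258, -0.003]
force: [-4.1, -3.2, 8.2]
gripper_width: -0.0002
grasp_force: 3.9
```

```bash
python3 -m handwheel '[[[0,0,0.002],[0,0,0],0],[[0,0,0.002],[0,0,0],0],[[0,0,0.001],[0,0,0],0],[[0,0,0],[0,0,0],0],[[0,0,0],[0,0,0],0],[[0,0,0],[0,0,0],0]]'; python3 - <<'E'
from h import *
c=shot('side');a=c['img'][140:310,170:350]
cv2.imwrite('pics/d.png',cv2.cvtColor(cv2.resize(a,(630,595),interpolation=3),cv2.COLOR_RGB2BGR))
E
```

```text
clock: 5.63
ee_pos: [0.5136, -0.0923, 0.2001]
orientation: [2.876, 1.258, -0.003]
force: [-6.8, -3.3, 12.2]
gripper_width: -0.0
grasp_force: 5.9
```

View pics/d.png

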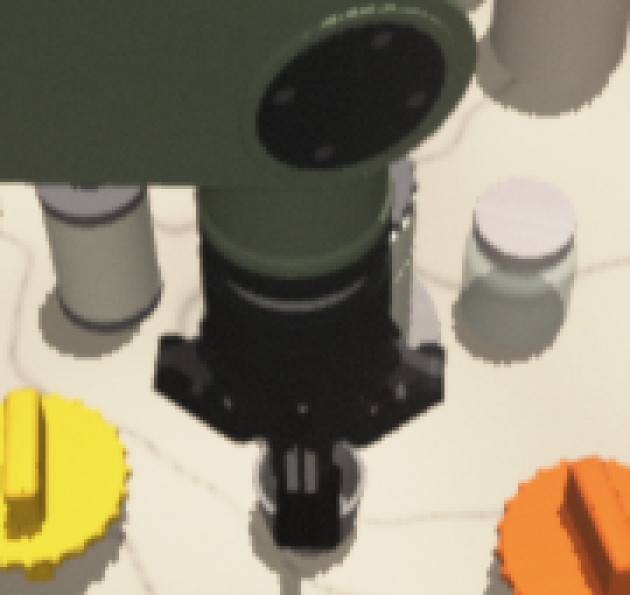

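The fingers are on the pad (crop (310,500)) over the cup, and the lever looks about level. I press slightly more to feel the stop, then let go by rising.

```bash
python3 -m handwheel '[[[0,0,0.0015],[0,0,0],0],[[0,0,0.0015],[0,0,0],0],[[0,0,0],[0,0,0],0],[[0,0,0],[0,0,0],0],[[0,0,0],[0,0,0],0]]'
```

```text
clock: 6.1
ee_pos: [0.5138, -0.0924, 0.1994]
orientation: [2.875, 1.259, -0.003]
force: [-12.5, -2.0, 24.4]
gripper_width: 0.0001
grasp_force: 12.3
```

That is the hard stop: 24 N for 0.7 mm of travel. I release, then move towards the cap with the gripper open.

```bash
python3 -m handwheel '[[[0,0,-0.015],[0,0,0],0],[[0,0,-0.02],[0,0,0],0],[[0,0,-0.025],[0,0,0],0],[[0,0,-0.025],[0,0,0],0],[[0,0,-0.025],[0,0,0],0],[[0,0,0],[0,0,0],0],[[0,0,0],[0,0,0],0],[[0,0,0],[0,0,0],0],[[0.025,0,0],[0,0,0],1],[[0.025,0,0],[0,0,0],1],[[0.025,0,0],[0,0,0],1],[[0.025,0,0],[0,0,0],1],[[0,0,0],[0,0,0],1],[[0,0,0],[0,0,0],1],[[0,0,0],[0,0,0],1]]'
python3 - <<'E'
from h import *
for n in('wrist','scene'):
  c=shot(n); s=ctrl.state()
  if n=='wrist': w=c; print(s['ee_pos'],R.from_rotvec(s['orientation']).as_matrix().round(3))
  for k,z in dict(cap_grip=.168,lever_pad=.177).items():
    for m in ctrl.mark_of(n,k)[:3]: p=m['position'];print(n,k,round(m['p'],2),(np.array(p)*[512,384]).round(),at_z(c,p,z).round(4))
cv2.imwrite('pics/e.png',cv2.cvtColor(np.hstack([cv2.resize(i,(400,300)) for i in (w['img'],c['img'])]),cv2.COLOR_RGB2BGR))
E
```

```text
clock: 7.35
ee_pos: [0.5805, -0.0176, 0.303]
orientation: [-2.877, -1.258, 0.005]
force: [-0.7, 0.2, -0.4]
gripper_width: 0.0832
grasp_force: 0.0
[ 0.58051272 -0.01793999  0.30345227] [[ 0.679  0.734 -0.003]
 [ 0.734 -0.679  0.   ]
 [-0.002 -0.002 -1.   ]]
wrist cap_grip 0.8 [366. 234.] [ 0.6386 -0.1013  0.168 ]
wrist cap_grip 0.79 [10. 34.] [0.5496 0.1849 0.168 ]
wrist cap_grip 0.67 [136. 218.] [0.5065 0.0409 0.168 ]
wrist lever_pad 0.61 [259. 310.] [ 0.5229 -0.0933  0.177 ]
scene cap_grip 0.95 [140. 245.] [ 0.7241 -0.166   0.168 ]
scene cap_grip 0.94 [353. 162.] [0.6119 0.197  0.168 ]
scene cap_grip 0.78 [242. 156.] [0.5595 0.0124 0.168 ]
scene lever_pad 0.91 [183. 145.] [ 0.5228 -0.0867  0.177 ]
```

View pics/e.png

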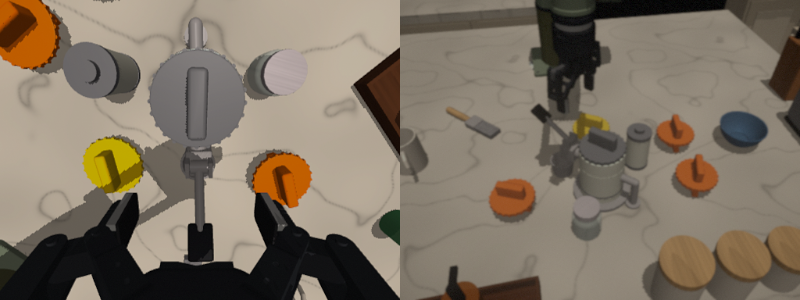

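The lever is back at rest (scene pad (183,145), as before). In the wrist view the bar's top runs from about (198,69) to (196,138), parallel to the tool x. I convert those points to positions.

```bash
python3 - <<'E'
from h import *
c=shot('wrist'); s=ctrl.state()
M=R.from_rotvec(s['orientation']).as_matrix()
for n,(u,v),z in(('far',(198,68),.184),('near',(197,137),.184),('flange',(197,97),.15)):
    P=at_z(c,(u/400,v/300),z);print(n,P.round(4),(M.T@(P-s['ee_pos'])).round(4))
P=np.array([.625,.0285,.168]);print('tri',(M.T@(P-s['ee_pos'])).round(4),s['ee_pos'])
E
```

```text
far [0.648 0.048 0.184] [0.0938 0.0041 0.1211]
near [0.6063 0.0042 0.184 ] [0.0334 0.0033 0.1211]
flange [0.6295 0.029  0.15  ] [0.0673 0.0034 0.1551]
tri [0.0639 0.0005 0.1371] [ 0.5812246  -0.01803101  0.30506052]
```

```bash
python3 -m handwheel '[[[0.0215,0.001,0],[0,0,0],1],[[0.0215,0.001,0],[0,0,0],1],[[0.0215,0,0],[0,0,0],1],[[0,0,0],[0,0,0],1],[[0,0,0.02],[0,0,0],1],[[0,0,0.02],[0,0,0],1],[[0,0,0.018],[0,0,0],1],[[0,0,0.01],[0,0,0],1],[[0,0,0.008],[0,0,0],1],[[0,0,0],[0,0,0],1],[[0,0,0],[0,0,0],1]]'
python3 -m handwheel '[[[0,0,0],[0,0,0],0.1],[[0,0,0],[0,0,0],0],[[0,0,0],[0,0,0],0],[[0,0,0],[0,0,0],0],[[0,0,0],[0,0,0],0],[[0,0,0],[0,0,0],0],[[0,0,0],[0,0,0],0],[[0,0,0],[0,0,0],0],[[0,0,0],[0,0,0],0]]' 60
```

```text
clock: 8.62
ee_pos: [0.6268, 0.0282, 0.2292]
orientation: [2.879, 1.258, 0.0]
force: [0.1, 0.8, -0.8]
gripper_width: 0.0856
grasp_force: 0.0
clock: 9.37
ee_pos: [0.6264, 0.0293, 0.2295]
orientation: [-2.877, -1.258, 0.0]
force: [-3.7, 3.2, 5.1]
gripper_width: 0.0167
grasp_force: 59.8
```

Gripped at 16.7 mm, close to the 18 mm bar. I try turning one way and watch the moment.

```bash
cat > st.py <<'E'
from h import *
s=ctrl.state();M=R.from_rotvec(s['orientation']).as_matrix()
print('yaw tool x',np.degrees(np.arctan2(M[1,0],M[0,0])).round(2),'tz',np.round(s['ft_torque'],2),'q6',s['q'][5].round(2),'F',np.round(s['force'],1))
E
python3 st.py; python3 -m handwheel '[[[0,0,0],[0,0,-3],0],[[0,0,0],[0,0,-3],0],[[0,0,0],[0,0,-3],0],[[0,0,0],[0,0,-3],0],[[0,0,0],[0,0,0],0]]';python3 st.py
```

```text
yaw tool x 47.24 tz [ 0.6   0.63 -0.04] q6 0.65 F [-3.7  3.2  5.1]
clock: 9.78
ee_pos: [0.6252, 0.0292, 0.2296]
orientation: [-2.727, -1.552, 0.005]
force: [-7.7, 3.2, 8.0]
gripper_width: 0.0173
grasp_force: 60.2
yaw tool x 59.3 tz [ 0.55  1.18 -0.17] q6 0.44 F [-7.7  3.2  8. ]
```

```bash
python3 -m handwheel '[[[0,0,0],[0,0,-4],0],[[0,0,0],[0,0,-4],0],[[0,0,0],[0,0,0],0]]';python3 st.py
```

```text
clock: 10.03
ee_pos: [0.6249, 0.0294, 0.2296]
orientation: [-2.611, -1.739, 0.005]
force: [-9.3, 4.6, 7.7]
gripper_width: 0.0173
grasp_force: 60.3
yaw tool x 67.33 tz [ 0.6   1.25 -0.11] q6 0.3 F [-9.3  4.6  7.7]
```

It turns freely at 20°, past where a wrong-way stop would be. I continue to about 49°.

```bash
python3 -m handwheel '[[[0,0,0],[0,0,-5],0],[[0,0,0],[0,0,-5],0],[[0,0,0],[0,0,-5],0],[[0,0,0],[0,0,-5],0],[[0,0,0],[0,0,-5],0],[[0,0,0],[0,0,-4],0],[[0,0,0],[0,0,0],0],[[0,0,0],[0,0,0],0],[[0,0,0],[0,0,0],0]]';python3 st.py
```

```text
clock: 10.78
ee_pos: [0.6236, 0.0298, 0.2297]
orientation: [-2.092, -2.333, 0.007]
force: [-13.6, 4.1, 13.4]
gripper_width: 0.0169
grasp_force: 60.9
yaw tool x 96.24 tz [ 0.7   2.07 -0.2 ] q6 -0.2 F [-13.6   4.1  13.4]
```

```bash
python3 -m handwheel '[[[0,-0.002,0],[0,0,0],0],[[0,-0.001,0],[0,0,0],0],[[0,0,-0.002],[0,0,0],0],[[0,0,-0.003],[0,0,0],0],[[0,0,-0.004],[0,0,0],0],[[0,0,0],[0,0,0],0]]';python3 st.py
```

```text
clock: 11.28
ee_pos: [0.6238, 0.0279, 0.2379]
orientation: [2.097, 2.339, -0.001]
force: [-2.6, 2.7, -2.9]
gripper_width: 0.017
grasp_force: 58.6
yaw tool x 96.23 tz [ 0.66  0.34 -0.  ] q6 -0.2 F [-2.6  2.7 -2.9]
```

The lift is free: the load is about the cap's own weight. I raise it a further 90 mm and check.

```bash
python3 -m handwheel '[[[0,0,-0.006],[0,0,0],0],[[0,0,-0.01],[0,0,0],0],[[0,0,-0.01],[0,0,0],0],[[0,0,-0.012],[0,0,0],0],[[0,0,-0.012],[0,0,0],0],[[0,0,-0.012],[0,0,0],0],[[0,0,-0.012],[0,0,0],0],[[0,0,-0.01],[0,0,0],0],[[0,0,-0.006],[0,0,0],0],[[0,0,0],[0,0,0],0],[[0,0,0],[0,0,0],0],[[0,0,0],[0,0,0],0],[[0,0,0],[0,0,0],0],[[0,0,0],[0,0,0],0],[[0,0,0],[0,0,0],0]]';python3 st.py
python3 - <<'E'
from h import *
a=[shot(n)['img'] for n in('scene','side')]
cv2.imwrite('pics/f.png',cv2.cvtColor(np.hstack([cv2.resize(i,(400,300)) for i in a]),cv2.COLOR_RGB2BGR))
E
```

```text
clock: 12.53
ee_pos: [0.6235, 0.0282, 0.327]
orientation: [-2.097, -2.338, 0.001]
force: [0.0, 0.5, -2.1]
gripper_width: 0.0172
grasp_force: 58.9
yaw tool x 96.23 tz [-0.04  0.06  0.  ] q6 -0.2 F [ 0.   0.5 -2.1]
```

View pics/f.png

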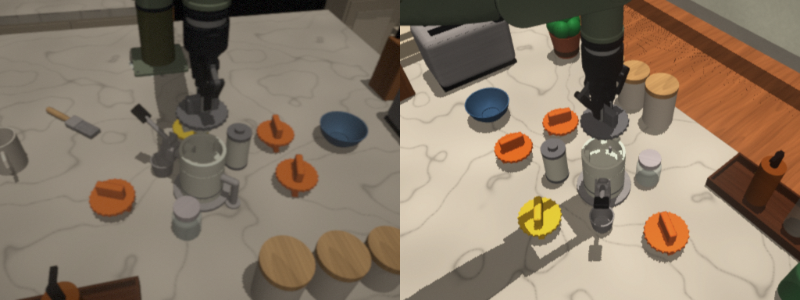

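The cap hangs level in the gripper (scene (203,110), side (605,122)) over the open housing, raised about 97 mm. The lever is at rest and the bystanders are where they were, so I hand in.

```bash
python3 -c "
from workcell import ctrl
print(ctrl.finish_job())"
```

```text
the job is handed in; nothing more can be done
None
```

I vented the filter, unscrewed the cap and handed the job in with the cap held level about 97 mm above the rim, the lever back at rest and the bystanders in place; no verdict came back.

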